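Shake the savings tin out into the dish

ROBOT

A 6-joint arm with a two-finger parallel gripper is mounted at the origin on a cart in front of the work surface, level with it; the furniture and walls round the work are solid. World frame = base frame: x ahead of the robot, y to its left, z up, the work surface at z = 0. Lengths are in mm, angles in rad, forces in N, time in s.
With the tool pointing down it reaches from about 325 to 1000 mm from the base axis. Payload 5.1 kg.
Tool frame: the origin (TCP) lies at the very end of the fingers, on their centre line; the grasp point (between the pads) lies manip.hold_point_z behind it (manip.hold_point_z is the distance from the TCP to the grasp point, in mm); z points along the fingers, y is the line along which they close (so a half turn about z gives the same grasp; the last joint's range is limited). The gripper opens to 85 mm and grips with 20 to 120 N. Pads are 22 mm wide; open, the fingers measure 114 mm over their backs; the gripper's body (76 mm by 85 mm) begins 54 mm behind the grasp point. The pads swing forward as they close: fully open they stand 13 mm farther back than shut.
Start: joints at [1.099, 0.124, 1.65, -0, 1.367, -0.083], TCP at [246.42, 601.466, 231.322] pointing down, gripper open.
Joint ranges: [-2.61, 2.61], [-1.02, 2.33], [0.03, 2.71], [-1.35, 4.49], [0.32, 2.68], [-2.91, 2.91]. Speed limits (rad/s): [2.57, 2.57, 3.14, 3.14, 3.14, 3.14].

INTERFACE

Orientations are given as a unit quaternion [x, y, z, w].
In Python, from plant import manip, command_gripper, vision, workorder gives the robot as it stands. Calls block until the motion is done:
- manip.move_ptp(position, orientation): joint-space move of the TCP to a pose.
- manip.line_to(position, frame=None, rate=150): straight line of the TCP; frame=None keeps the orientation; rate is the mean speed in mm/s.
- manip.goto_joints(angles): joint-space move.
- command_gripper(opening): finger opening in mm; the grip force is fixed at half the most; returns when the fingers have stopped.
- manip.pause(seconds).
- manip.solve_ik(position, orientation): joint angles nearest the present ones, or None.
- vision.capture(name): name is "scene" or "top" or "wrist"; returns the picture (480x640x3 uint8, red, green, blue); there is no depth.
- vision.camera_params(name): a dict with "fx", "fy", "cx", "cy" (pixels), "extrinsics" (4x4, takes a point from camera to world coordinates); the wrist camera has in their place "mount" (4x4, takes a point from camera to tool coordinates, whose origin is the TCP and whose axes are the flange's). Camera axes: x right, y up, looking along -z (the intrinsics and any distortion apply to the point x, -y, -z); pixel columns grow to the right and rows downward; lengths in mm; the calibration is good to about 2 mm. The wrist camera is an equidistant fisheye: a pixel r from the principal point sees the ray r / f radians off the axis. A picture is of the moment at which its call begins: read the wrist's pose just before it. camera_params takes no time and is no camera call.
A pose or a line that the arm cannot do raises manip.MotionError and nothing moves.
- workorder.sign_off(): hands the job in; it is judged then, once.
Readings, each from a call of its own:
- manip.read_t(): time.
- manip.read_q(): joint angles.
- manip.read_qvel(): joint speeds.
- manip.read_tau(): joint torques, N m.
- manip.read_tool_pos(): TCP position.
- manip.read_orientation(): TCP orientation.
- manip.read_force(): force on the tool from outside, world axes, zero at the start.
- manip.read_torque(): the same for the moment, N m.
- manip.read_width(): finger opening in mm.
- manip.read_grasp_force(): force on a finger pad.
Only numpy, scipy, OpenCV 4.12 (cv2) and the standard library are available. Lean on these libraries where they do the work, as an engineer would, in place of code of your own. Each camera call takes 0.05 s, during which the arm holds its last target. There are 200 camera calls.

TASK

There is one coin left in the green savings tin. Take the tin off its sloping wooden stand, tip it slot end down over the white dish and shake it until the coin has dropped through the slot and lies in the dish, then lay the tin back on the stand as it was, slot end up and its other end home against the backstop. Leave the dish and the other things on the worktop where they are.

Things in the scene. Friction and masses are not known exactly. Their poses are not given: they have to be found in the camera images.
- tin: flat green savings tin with brass ends, 100 x 60 x 34 mm (x, y, z), 0.15 to 0.3 kg, rigid; walls 4 mm, so 92 x 52 x 26 mm inside. Origin: centre of its underside. x runs along its length, AWAY from the slot (slot in the end face x = -50 mm); z points out of the labelled upper face. Starts home on the stand, slot end raised. Grip it across its 60 mm width, fingers square to the upper face.
- tin_slot (a point): centre of the slot's mouth, in the end face, 7.5 mm above the tin's underside. Slot 27 mm wide (tin's y), 7 mm high, lower edge level with the inner floor. With the slot end tipped 45 degrees or more below level, label side still on top, the coin slides along the floor to the slot end but tends to catch beside the slot; shake the tin a centimetre or two to and fro, across its width and along it, until the coin lines up and drops through.
- stand: fixed beech stand for the tin, 112 x 52 mm on the worktop, 52 mm high at its raised front. Origin: on the worktop, under its middle. x axis level, pointing from the raised front (towards the robot) to the low rear end with the backstop, within 0.3 rad of the world x axis.
- board: the stand's sloping board, fixed, 52 mm wide, 0.26 rad (15 degrees) down to the rear, no side walls. Origin: on its top face, where the tin's origin lies when the tin is home; the tin's axes are then parallel to the board's. x runs down the slope to the backstop, whose face is at x = +50 mm and rises 24 mm above the board; z is square to the board; front edge at x = -46 mm.
- dish: round white dish, loose, 0.35 kg, 150 mm across the rim, 42 mm high, wall 5 mm, its floor about 6 mm above the worktop. Origin: centre of its underside, on the worktop.
- coin: copper coin with a brass centre, 24 mm across, 4 mm thick, 15 g; origin at the centre of one flat face. Loose inside the tin at the start, out of sight.
- lemon: lemon, bystander, 72 mm long, 58 mm high; origin at its underside
- mug: white enamel mug with blue rim, bystander, 82 mm across, 80 mm high; origin at its underside
- garlic: garlic bulb, bystander, 52 mm high; origin at its underside
There are look-alikes about, which are no part of the job. What is meant by the tin is not pink or red, and is the larger of those in its own colour.

How it is judged (in metres and radians):
On the way:
1. the coin lies in the dish, out of the tin (horizontal distance between coin and dish below 0.068 m and height (world z) of coin below 0.035 m and distance between coin and tin above 0.06 m), for 0.2 s.
At the end, for the whole second after the job is handed in: The coin lies at rest in the dish (within 68 mm of its centre), the dish where it stood; the tin lies at rest on the stand's board, slot end up, parallel to the board within 0.12 rad, no more than 10 mm short of the backstop and within 10 mm of the board's middle line (all of step 1 and x of tin in the frame of board between -0.01 and 0.006 m and y of tin in the frame of board between -0.01 and 0.01 m and z of tin in the frame of board between -0.005 and 0.006 m and angle between the x axis of tin and the x axis of board, either way round below 0.12 rad and angle between the z axis of tin and the z axis of board, either way round below 0.12 rad and x of tin_slot in the frame of board below -0.03 m and angle between tin's own z axis and vertical below 0.6 rad and linear speed of each of tin, coin, dish below 0.02 m/s); the robot touches nothing.
It fails at once if a bystander (lemon, mug, garlic) is moved more than 30 mm (distance of any of lemon, mug, garlic from where it was at the start of the episode above 0.03 m).
It fails at once if the dish is moved more than 40 mm (distance of dish from where it was at the start of the episode above 0.04 m).
It also fails if it takes over 48 s, if anything falls off the work surface, if the arm or the gripper's body presses on something with over 40 N, if the wrist force passes 120 N, or if a joint passes its speed limit or range.

## Working session

There is one attempt and no reset: what is moved stays moved. The work goes in short steps, each a Python script; the robot and the scene stay as the last script left them, time stands still between calls to the robot, and variables do not carry over. Pictures are saved under pics/ and viewed, at most 10 in all, crops included, and the job is handed in when it is done.

```bash
ls; mkdir -p pics
python3 - <<'E'
from plant import manip, vision
import cv2, numpy as np
for n in ("scene","top"):
    im=vision.capture(n); cv2.imwrite(f"pics/{n}0.png",im[:,:,::-1])
    p=vision.camera_params(n); print(n,{k:(np.round(v,3).tolist() if k=="extrinsics" else v) for k,v in p.items()})
p=vision.camera_params("wrist"); print({k:np.round(v,3).tolist() for k,v in p.items()})
print(manip.hold_point_z, manip.read_t(), manip.read_orientation())
E
```

```text
pics
scene {'fx': 439.38685972785527, 'fy': 439.38685972785527, 'cx': 321.4010033391859, 'cy': 235.85571538681, 'extrinsics': [[0.679, 0.424, -0.6, 41.288], [-0.734, 0.364, -0.574, -383.369], [-0.025, 0.829, 0.558, 549.413], [0.0, 0.0, 0.0, 1.0]]}
top {'fx': 448.50134507062864, 'fy': 448.50134507062864, 'cx': 316.3612839580945, 'cy': 238.1877030264418, 'extrinsics': [[-0.03, 0.99, -0.136, 429.735], [-0.999, -0.032, -0.01, 88.379], [-0.015, 0.135, 0.991, 992.812], [0.0, 0.0, 0.0, 1.0]]}
{'fx': 371.648, 'fy': 371.648, 'cx': 318.779, 'cy': 237.187, 'mount': [[0.0, 0.963, 0.271, 68.139], [1.0, -0.0, -0.0, -0.511], [-0.0, 0.271, -0.963, -142.684], [0.0, 0.0, 0.0, 1.0]]}
18.700000000000003 0.1 [ 1.93173300e-01  9.81164205e-01 -9.02007645e-04 -2.56845454e-04]
```

View pics/top0.png

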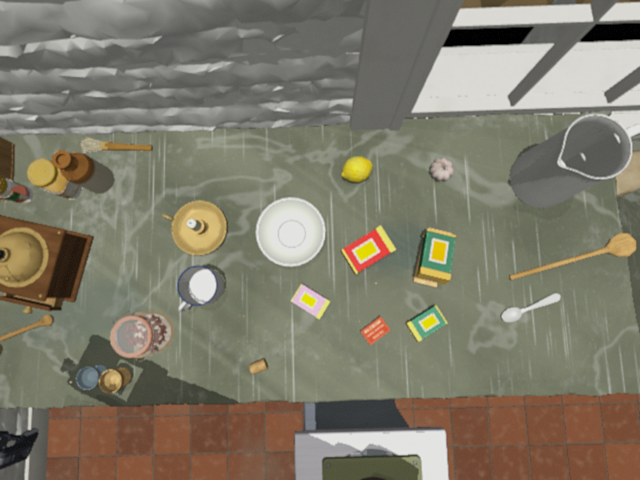

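View pics/scene0.png

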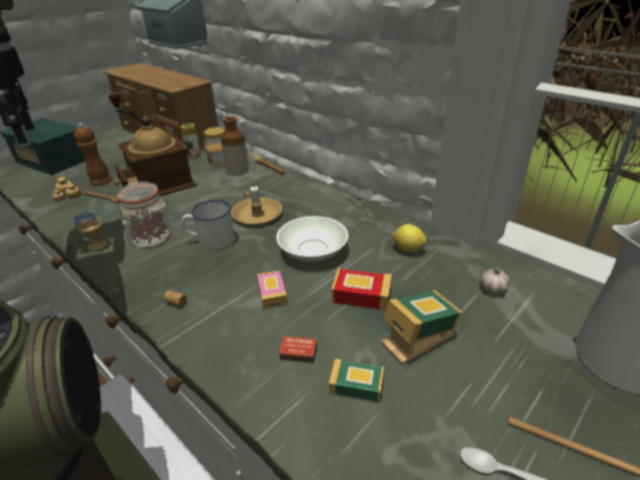

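Top view: the tin is the green one on the stand at (436,253). The things it could be taken for are a smaller green tin at (427,322), a red one at (369,250), a small red one at (375,330) and a pink one at (311,300). I choose (436,253) because it is green, the larger of the two, and on the stand. The dish is at (291,232), lemon (357,169), garlic (441,169), mug (201,287).

```bash
cat > h.py <<'E'
from plant import manip, command_gripper, vision, workorder
import cv2, numpy as np
from scipy.spatial.transform import Rotation as R
def ray(name,u,v,pose=None):
    p=vision.camera_params(name)
    d=np.array([(u-p["cx"])/p["fx"],(v-p["cy"])/p["fy"]])
    if name=="wrist":
        r=np.hypot(*d); s=np.sinc(r/np.pi); c=np.array([d[0]*s,-d[1]*s,-np.cos(r)])
        E=pose@np.array(p["mount"])
    else: c=np.array([d[0],-d[1],-1.]); E=np.array(p["extrinsics"])
    c/=np.linalg.norm(c); return E[:3,3],E[:3,:3]@c
def onplane(name,u,v,z,pose=None):
    o,d=ray(name,u,v,pose); return o+d*(z-o[2])/d[2]
def cross(a,b):
    (o1,d1),(o2,d2)=a,b
    t=np.linalg.lstsq(np.c_[d1,-d2],o2-o1,rcond=None)[0]
    p,q=o1+t[0]*d1,o2+t[1]*d2; return (p+q)/2,np.linalg.norm(p-q)
def toolpose():
    T=np.eye(4);T[:3,3]=manip.read_tool_pos();T[:3,:3]=R.from_quat(manip.read_orientation()).as_matrix();return T
def mask(im,lo,hi,box=None):
    m=cv2.inRange(cv2.cvtColor(im,cv2.COLOR_RGB2HSV),lo,hi)
    if box is not None:
        k=np.zeros_like(m);x0,y0,x1,y1=box;k[y0:y1,x0:x1]=1;m=m*k
    return m
def biggest(m):
    c,_=cv2.findContours(m,cv2.RETR_EXTERNAL,cv2.CHAIN_APPROX_NONE);return max(c,key=cv2.contourArea)
def cen(c):
    m=cv2.moments(c);return m["m10"]/m["m00"],m["m01"]/m["m00"]
YEL=((22,120,150),(32,255,255)); GRN=((65,80,30),(95,255,200))
E
python3 - <<'E'
from h import *
t=cv2.imread("pics/top0.png")[:,:,::-1].copy(); s=cv2.imread("pics/scene0.png")[:,:,::-1].copy()
print([cv2.cvtColor(t,cv2.COLOR_RGB2HSV)[y,x].tolist() for x,y in((437,253),(439,234),(430,275),(292,210),(369,250))])
bt,bs=(405,220,465,295),(380,285,465,345)
lt=biggest(mask(t,*YEL,bt)); ls=biggest(mask(s,*YEL,bs))
print("label",cen(lt),cv2.minAreaRect(lt),cen(ls))
print(cross(ray("top",*cen(lt)),ray("scene",*cen(ls))))
g=biggest(mask(t,*GRN,bt)); r=cv2.minAreaRect(g); print("green",r)
for n,c in(("label",lt),("green",g)):
    print(n,[np.round(onplane("top",*q,73),1).tolist() for q in cv2.boxPoints(cv2.minAreaRect(c))])
w=biggest(mask(t,(0,0,150),(180,60,255),(245,185,340,280))); e=cv2.fitEllipse(w); print("dish",e,onplane("top",*e[0],42))
w=biggest(mask(s,(0,0,140),(180,60,255),(265,205,360,275))); print(cv2.boundingRect(w))
for n,q,z in(("lemon",(357,169),30),("garlic",(441,169),26),("red",(369,250),34),("mug",(201,287),80)): print(n,onplane("top",*q,z))
cv2.imwrite("pics/crop.png",np.hstack([cv2.resize(t[200:310,390:490],None,fx=4,fy=4),cv2.resize(s[270:380,370:470],None,fx=4,fy=4)])[:,:,::-1])
E
```

```text
[[26, 255, 226], [64, 73, 140], [22, 145, 197], [33, 10, 227], [29, 255, 227]]
label (438.4891209747606, 250.71975630983462) ((438.5540466308594, 250.67567443847656), (12.165525436401367, 18.248289108276367), 9.462322235107422) (428.17659352142107, 304.94670846394985)
(array([ 521.26995037, -151.58258311,   72.28585726]), np.float64(1.3231798133284172))
green ((437.4807434082031, 251.5961456298828), (31.770814895629883, 35.49702072143555), 11.309932708740234)
label [[505.7, -135.7, 73.0], [542.7, -144.2, 73.0], [537.8, -168.5, 73.0], [500.9, -159.9, 73.0]]
green [[491.8, -109.0, 73.0], [563.2, -127.7, 73.0], [548.2, -190.8, 73.0], [477.1, -171.5, 73.0]]
dish ((290.227783203125, 231.31300354003906), (68.80462646484375, 69.72941589355469), 54.96392822265625) [576.50291892 153.98679244  42.        ]
(276, 216, 73, 41)
lemon [712.89020896   4.08694388  30.        ]
garlic [ 707.71214095 -181.84678037   26.        ]
red [531.74495679 -13.72363401  34.        ]
mug [462.05105607 335.26286405  80.        ]
```

View pics/crop.png

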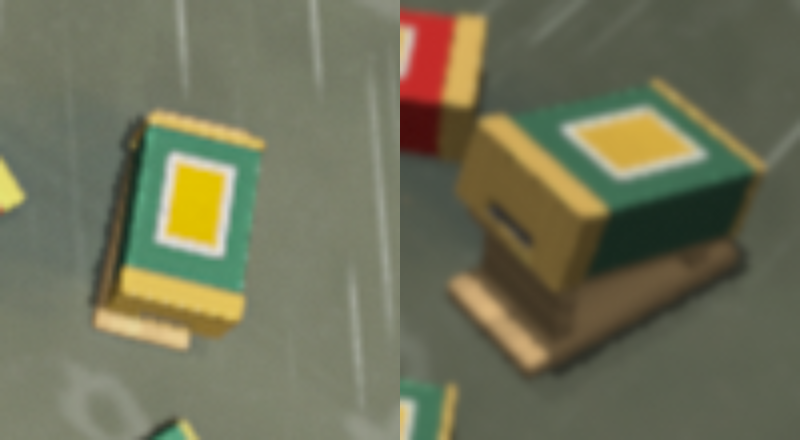

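The crop shows the chosen tin: green with brass ends, on the wooden stand, slot visible in the end facing the robot. The label triangulates to z = 72 mm, against an expected 73. Next I hover square to the tin and refine with the wrist camera.

```bash
cat >> h.py <<'E'
def tinR(yaw,pitch):  # pitch>0: slot end up
    x=np.array([np.cos(pitch)*np.cos(yaw),np.cos(pitch)*np.sin(yaw),-np.sin(pitch)])
    y=np.array([-np.sin(yaw),np.cos(yaw),0]); return np.c_[x,y,np.cross(x,y)]
def toolq(Rt): # tool z=-z_t, y=y_t, x=-x_t
    return R.from_matrix(np.c_[-Rt[:,0],Rt[:,1],-Rt[:,2]]).as_quat()
E
python3 - <<'E'
from h import *
yaw=-0.24; Rt=tinR(yaw,0.26); top=np.array([521.3,-151.6,72.5])
q=toolq(Rt)
for h in (110,-34): print(h,manip.solve_ik(top+h*Rt[:,2],q))
# tipped pose feasibility: slot at dish centre
D=np.array([576.5,154,0])
for p in (-45,-55,-62,-70):
  for y in (0.,.26,.5):
    T=tinR(y,np.radians(p)); sl=D+[0,0,55]; o=sl-T@[-50,0,7.5]
    print(p,y,manip.solve_ik(o,toolq(T)))
manip.move_ptp(top+130*Rt[:,2],q)
T=toolpose(); im=vision.capture("wrist"); cv2.imwrite("pics/w1.png",im[:,:,::-1]); np.save("w1.npy",T)
print(manip.read_t(),T.round(3).tolist())
E
```

```text
110 [-0.35996463  0.15077652  1.72654317 -0.03080743  1.52250943 -1.68527813]
-34 [-0.36731504  0.22950876  1.89378225 -0.03411543  1.27645143 -1.68397528]
-45 0.0 None
-45 0.26 None
-45 0.5 [ 0.059765   -0.05657568  2.25641834  0.99554898  0.36734091 -2.8559375 ]
-55 0.0 None
-55 0.26 None
-55 0.5 [ 0.02172491 -0.07519778  2.33977706  1.63449138  0.38739699  2.78378796]
-62 0.0 [ 0.26464495 -0.06153205  2.38433613  3.90926673  0.33901495  0.95890499]
-62 0.26 None
-62 0.5 [-0.0046045  -0.06576474  2.38827804  1.97945888  0.48383435  2.43292777]
-70 0.0 [ 0.27987681 -0.02315364  2.42602405  3.67717465  0.53359978  1.19642324]
-70 0.26 [ 0.11308308 -0.05341309  2.45491128  2.8484574   0.49617152  1.77967671]
-70 0.5 [-0.03282936 -0.02787637  2.43060391  2.22759449  0.64692626  2.17434485]
3.05 [[-0.939, 0.237, -0.25, 553.981], [0.229, 0.972, 0.061, -158.823], [0.257, 0.0, -0.966, 198.183], [0.0, 0.0, 0.0, 1.0]]
```

View pics/w1.png

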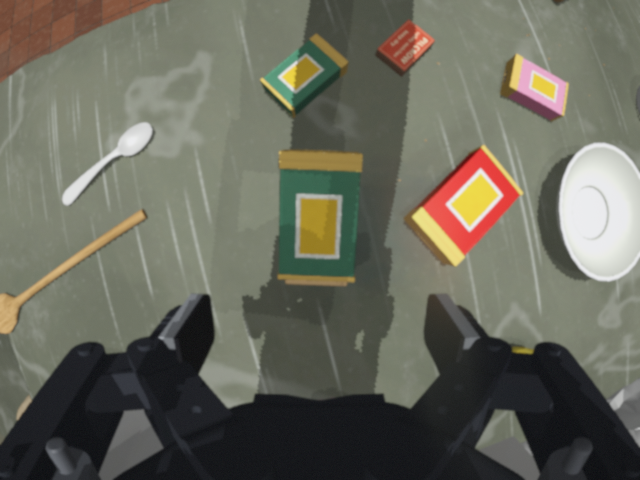

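Wrist view: the tin is centred under the gripper with its label at (319,226), both brass ends visible and the fingers clear of it. The arm's wrist limits the forward tip, so I'll refine the tin's pose and scan for a comfortable tipping yaw.

Run:
```python
from h import *
T=np.load("w1.npy"); im=cv2.imread("pics/w1.png")[:,:,::-1].copy()
c=biggest(mask(im,(18,150,80),(34,255,255),(285,190,350,262))); r=cv2.minAreaRect(c); print(cen(c),r)
a,b=ray("wrist",*cen(c),T),ray("top",438.49,250.72); print("tri",cross(a,b))
n=tinR(-.24,.26)[:,2]; P0=np.array([521.3,-151.6,72.5])
P=np.array([ (lambda od: od[0]+od[1]*(((P0-od[0])@n)/(od[1]@n)))(ray("wrist",*q,T)) for q in cv2.boxPoints(r)])
print(P.round(1).tolist(), P.mean(0))
L=tinR(0,.26)[:,2]
e=[P[1]-P[0],P[2]-P[1]]; [print(np.linalg.norm(v),np.degrees(np.arctan2(v[1],v[0]))) for v in e]
g=biggest(mask(im,*GRN,(260,130,380,300))); r=cv2.minAreaRect(g);print("green",r)
D=np.array([576.5,154,0])
for p in (-50,-58):
  for y in np.arange(-3.0,3.2,.3):
   for s in (1,-1):
    Tt=tinR(y,np.radians(p)); o=D+[0,0,55]-Tt@[-50,0,7.5]
    q=R.from_matrix(np.c_[-s*Tt[:,0],s*Tt[:,1],-Tt[:,2]]).as_quat()
    k=manip.solve_ik(o,q)
    if k is not None and .5<k[4]<2.5: print(p,round(y,2),s,np.round(k,2))
```

```text
(317.6678365993955, 226.09749439407233) ((318.0, 226.5), (53.0, 34.0), 90.0)
tri (array([ 521.33575498, -152.07146233,   72.97053533]), np.float64(0.6338180361283349))
[[499.3, -159.7, 77.7], [505.3, -135.1, 77.7], [544.3, -144.1, 67.0], [538.1, -169.6, 67.0]] [ 521.73599852 -152.11222243   72.35494948]
25.318550316093898 76.33327778004094
41.46621817778884 -12.99894754075
green ((318.05096435546875, 222.5732421875), (78.09307098388672, 103.07713317871094), 2.0454084873199463)
-50 -3.0 1 [0.16 0.59 1.49 0.02 1.94 1.59]
-50 -3.0 -1 [ 0.16  0.59  1.49  0.02  1.94 -1.55]
-50 -2.7 1 [ 0.23  0.59  1.49 -0.17  1.92  1.38]
-50 -2.7 -1 [ 0.23  0.59  1.49 -0.17  1.92 -1.77]
-50 -2.4 1 [ 0.3   0.56  1.53 -0.35  1.86  1.17]
-50 -2.4 -1 [ 0.3   0.56  1.53 -0.35  1.86 -1.97]
-50 -2.1 1 [ 0.36  0.52  1.59 -0.52  1.75  0.99]
-50 -2.1 -1 [ 0.36  0.52  1.59 -0.52  1.75 -2.16]
-50 -1.8 1 [ 0.41  0.45  1.68 -0.67  1.61  0.82]
-50 -1.8 -1 [ 0.41  0.45  1.68 -0.67  1.61 -2.32]
-50 -1.5 1 [ 0.44  0.38  1.79 -0.8   1.44  0.68]
-50 -1.5 -1 [ 0.44  0.38  1.79 -0.8   1.44 -2.46]
-50 -1.2 1 [ 0.46  0.28  1.91 
[... 2026 characters left out ...]
13  0.03  2.26  1.42  0.82 -0.5 ]
-58 1.2 1 [-0.17  0.14  2.14  1.23  1.08  2.58]
-58 1.2 -1 [-0.17  0.14  2.14  1.23  1.08 -0.57]
-58 1.5 1 [-0.18  0.26  2.    1.07  1.3   2.49]
-58 1.5 -1 [-0.18  0.26  2.    1.07  1.3  -0.65]
-58 1.8 1 [-0.15  0.36  1.86  0.91  1.5   2.4 ]
-58 1.8 -1 [-0.15  0.36  1.86  0.91  1.5  -0.74]
-58 2.1 1 [-0.11  0.46  1.73  0.76  1.68  2.29]
-58 2.1 -1 [-0.11  0.46  1.73  0.76  1.68 -0.85]
-58 2.4 1 [-0.05  0.54  1.61  0.59  1.83  2.16]
-58 2.4 -1 [-0.05  0.54  1.61  0.59  1.83 -0.99]
-58 2.7 1 [0.02 0.61 1.51 0.42 1.95 1.99]
-58 2.7 -1 [ 0.02  0.61  1.51  0.42  1.95 -1.15]
-58 3.0 1 [0.09 0.65 1.44 0.22 2.04 1.8 ]
-58 3.0 -1 [ 0.09  0.65  1.44  0.22  2.04 -1.34]
```

```bash
cat >> h.py <<'E'
def tq(Rt): # half-turn grip: tool x=x_t, y=-y_t, z=-z_t
    return R.from_matrix(np.c_[Rt[:,0],-Rt[:,1],-Rt[:,2]]).as_quat()
RG=tinR(-0.228,0.26); G=np.array([521.5,-152.,72.7])-37*RG[:,2]  # grip TCP, 3 mm below underside
OFF=np.array([0,0,-3.])  # TCP in tin frame
D=np.array([576.5,154.,0])
E
python3 - <<'E'
from h import *
q=tq(RG)
manip.move_ptp(G+85*RG[:,2],q)
print(manip.read_force(),manip.read_t())
manip.line_to(G,rate=100); print(manip.read_tool_pos()-G,manip.read_force())
command_gripper(40); print("w",manip.read_width(),manip.read_grasp_force(),manip.read_force())
manip.line_to(G+[0,0,15],rate=60); print(manip.read_width(),manip.read_force())
manip.line_to(G+[0,0,90],rate=150); print(manip.read_width(),manip.read_force(),manip.read_t())
im=vision.capture("scene"); cv2.imwrite("pics/s2.png",im[:,:,::-1])
E
```

```text
[0.16768418 0.45147926 0.0436304 ] 5.6917
[ 0.7706061  -0.28122663  0.73922577] [-0.29147333  0.50412645  0.37105441]
w 59.45111396600592 64.89000472443877 [-1.42203976  0.18177531  6.10375878]
59.55743183264103 [-0.18391353  0.51616686 -2.81868773]
59.554289329455926 [-0.6214809   0.41297209 -2.69700378] 8.1
```

View pics/s2.png

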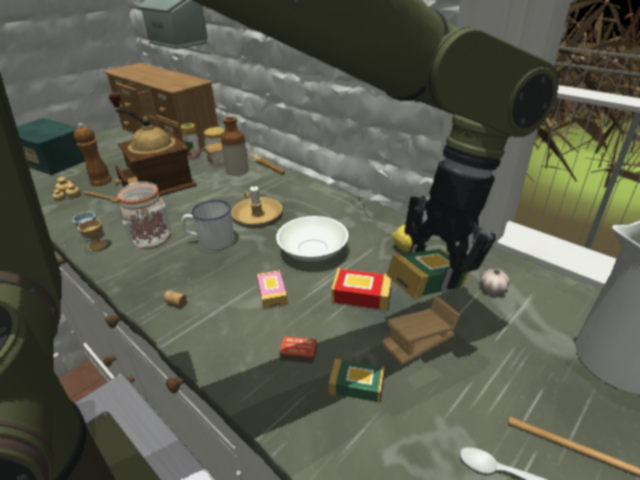

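The scene view shows the tin lifted clear at (420,272), the stand empty at (422,335) and everything else untouched. Next: carry, tip and shake.

```bash
cat >> h.py <<'E'
YT=1.8
def slotpose(yaw,pitch,slot):  # TCP pose putting the slot mouth at a world point
    T=tinR(yaw,pitch); return slot+T@(OFF-[-50,0,7.5]), tq(T)
XH=np.array([np.cos(YT),np.sin(YT),0])
S=D+12*XH+[0,0,54]; TIP=np.radians(-57)
def shake(n,rate=200):
    T=tinR(YT,TIP); p,q=slotpose(YT,TIP,S)
    for i in range(n):
        for v in ([0,10,0],[0,-10,0],[0,10,0],[0,-10,0],[7,0,0],[-7,0,0]): manip.line_to(p+T@v,rate=rate)
    manip.line_to(p,rate=rate)
E
python3 - <<'E'
from h import *
manip.move_ptp(*slotpose(YT,.2,D+12*XH+[0,0,150])); print(manip.read_t(),manip.read_width())
for pt,z in ((-.35,100),(-.7,75),(TIP,54)):
    p,q=slotpose(YT,pt,D+12*XH+[0,0,z])
    manip.line_to(p,q,rate=180); 
print(manip.read_t(),manip.read_width(),manip.read_q())
a=vision.capture("scene")
t=manip.read_t(); shake(1); print("shake",manip.read_t()-t)
shake(2); b=vision.capture("scene"); t2=vision.capture("top")
cv2.imwrite("pics/s3.png",np.hstack([cv2.resize(i[190:300,250:390],None,fx=2.8,fy=2.8) for i in(a,b)])[:,:,::-1]); cv2.imwrite("pics/t3.png",t2[:,:,::-1])
print(manip.read_t(),manip.read_width(),manip.read_force())
E
```

```text
9.525 59.41574719489669
11.1667 59.652941093915395 [-0.1239234   0.35144805  1.87337901  0.90975772  1.46827599 -0.72540476]
shake 1.75
16.3167 59.32003377100674 [ 0.21809946 -0.22349541 -1.67039854]
```

View pics/s3.png

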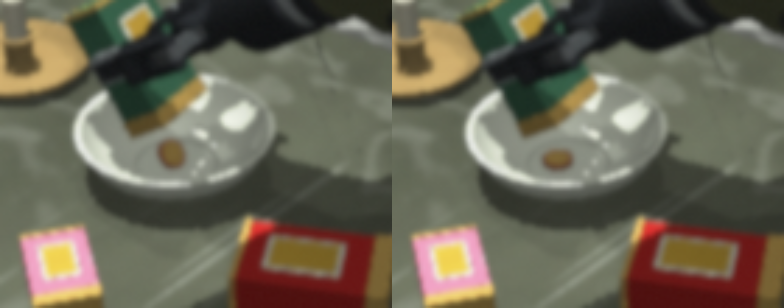

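Both crops show the copper coin in the dish: just falling at left, and lying on the dish floor below the tin at right. Now I return the tin.

Run:
```python
from h import *
for pt,z in ((-.5,100),(.2,160)): 
    p,q=slotpose(YT,pt,D+12*XH+[0,0,z]); manip.line_to(p,q,rate=180)
q=tq(RG); manip.move_ptp(G+[0,0,90],q)
manip.line_to(G+[0,0,15],rate=120); print(manip.read_force())
manip.line_to(G+[0,0,4],rate=40); f=manip.read_force(); print(f)
manip.line_to(G+[0,0,0.5],rate=20); print(manip.read_force(), manip.read_tool_pos()-G, manip.read_width())
command_gripper(85); print(manip.read_width(),manip.read_force())
manip.line_to(G+100*RG[:,2],rate=120)
T=toolpose(); w=vision.capture("wrist"); np.save("w4.npy",T)
manip.line_to(G+[-60,-60,160],rate=250); print(manip.read_t())
s=vision.capture("scene"); t=vision.capture("top")
cv2.imwrite("pics/s4.png",s[:,:,::-1]); cv2.imwrite("pics/t4.png",t[:,:,::-1]); cv2.imwrite("pics/w4.png",w[:,:,::-1])
cv2.imwrite("pics/v4.png",np.hstack([cv2.resize(s[190:380,250:480],(400,330)),cv2.resize(w,(400,330))])[:,:,::-1])
bs=(380,285,465,345)
c=biggest(mask(s,*YEL,bs)); print(cen(c),"was 428.18 304.95")
```

```text
[-0.17530948  0.36880125 -1.28698551]
[-0.68603208 -1.04066389 -2.52033655]
[-0.63956555  0.43433773  3.76241932] [ 0.62502887 -0.28972537  1.34516753] 59.1983470008509
85.41559367168809 [-0.50366849 -0.42161434  0.29166254]
22.7583
(426.88515406162463, 302.4649859943977) was 428.18 304.95
```

View pics/v4.png

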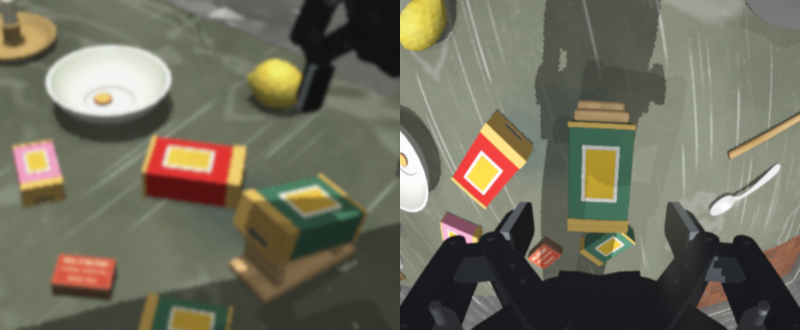

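Left: coin in the dish, tin back on the stand with its slot end to the front. Right: tin straight on the board. A shadow crosses the label, so I'll check the seating with a shadow-tolerant mask and a close crop.

Run:
```python
from h import *
L=lambda f:cv2.imread(f)[:,:,::-1].copy()
lo,hi=(20,140,70),(34,255,255)
bx={"scene":(395,290,455,322),"top":(420,232,456,268)}
C={}
for k in "04":
    for n in ("scene","top"):
        c=biggest(mask(L(f"pics/{n[0] if k=='4' else n}{k}.png"),lo,hi,bx[n])); C[n,k]=cen(c); print(n,k,cen(c),cv2.contourArea(c))
    print(cross(ray("scene",*C["scene",k]),ray("top",*C["top",k])))
w=L("pics/w4.png"); T=np.load("w4.npy")
m=mask(w,(18,140,70),(34,255,255),(455,200,510,310)); c=biggest(m); print("wrist",cen(c),cv2.minAreaRect(c))
c2=cen(c); print(cross(ray("wrist",*c2,T),ray("top",*C["top","4"])))
cv2.imwrite("pics/z4.png",np.hstack([cv2.resize(w[130:350,240:400],(400,550)),cv2.resize(L("pics/t4.png")[205:300,400:470],(400,550))])[:,:,::-1])
```

```text
scene 0 (402.61792114695334, 314.17132616487453) 232.5
top 0 (438.55494505494505, 250.73168498168496) 182.0
(array([ 507.75556741, -138.87451819,   60.41834075]), np.float64(43.27149055901075))
scene 4 (402.94469696969696, 314.5189393939394) 220.0
top 4 (438.7831978319783, 250.87172538392048) 184.5
(array([ 507.57615513, -139.48786816,   60.14112436]), np.float64(43.01355841068859))Traceback (most recent call last):
  File "<stdin>", line 11, in <module>
  File "h.py", line 26, in biggest
    c,_=cv2.findContours(m,cv2.RETR_EXTERNAL,cv2.CHAIN_APPROX_NONE);return max(c,key=cv2.contourArea)
                                                                           ~~~^^^^^^^^^^^^^^^^^^^^^^^
ValueError: max() iterable argument is empty
```

The label in the top view is within 0.3 px (about 0.6 mm) of its starting place. The brass front end in the scene view is within 0.5 px. So the tin is home, and the job can be handed in.

Run:
```python
from plant import workorder
print(workorder.sign_off())
```

```text
the job is handed in; nothing more can be done
None
```

The coin is in the dish, the tin is back home on its stand (within about 1 mm by the top camera), and the job was handed in after about 23 s of robot time; no verdict was returned.

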